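# Proof-test a weld on the spring pull gauge

## Task

Proof-test the weld of the yellow-banded T-piece: take the V-block off the pull gauge and stand it upright on the black rubber mat, hook the T-piece's crossbar down behind the gauge's two prongs, and with the T-piece draw the gauge out until its black pointer meets the red marker, holding it there for two seconds without overshooting. Then ease the gauge gently back until it is fully home, unhook the T-piece and lay it flat in the green tray (set it and the block down rather than dropping them), leaving the marker, the other T-pieces and everything else alone.

Things in the scene. Friction and masses are not known exactly. Their poses are not given: they have to be found in the camera images.
- gauge: Pull gauge, bolted down: blue base plate, x -220 to +155, y -40 to +40 mm, 12 mm thick; blue spring barrel at its +x end (x +40 to +163, 78 mm high); white scale strip on its -y side (y -40 to -84, x -110 to +16, top 27 mm up). The carriage pulls out along the gauge's own -x, up to 95 mm. Origin: on the table, on the centre line, at the carriage's home; z up.
- carriage: Sprung steel carriage; axes and, when home, origin as the gauge's. Back plate, front face at x +5 mm, and two prongs at x -36 to -24, each 21 wide with a 26 mm gap between (centred on y 0), all 75 mm above the table. Crossbar goes in the 29 mm slot behind the prongs, the tube in the gap. Spring: 3.4 N at home plus 1.7 N per 10 mm; snaps back if let go.
- yoke (a point): Point on the carriage floor in the middle of the slot for the crossbar: x = -9.5 mm, y = 0 in the carriage, 26 mm above the table. Pulled, a 12 mm crossbar sits 8.5 mm further to -x than this, against the prongs.
- pointer (a point): Tip of the black pointer, fixed to the carriage at its x = 0, y = -74 mm, 34 mm above the table. Pointer and marker are level when they have the same x in the gauge's frame.
- marker_tip (a point): Tip of the red marker (a flag 8 mm wide in x, 42 mm high above the table, at y = -76 to -94 mm of the gauge), set somewhere 35 to 75 mm out from home (gauge x = -0.035 to -0.075). Leave it where it is.
- tpiece_yellow: The T-piece to test: steel square tube 16 x 16 mm lying along its x from x = -75 to +64 mm, with a round crossbar (12 mm diameter, 60 mm long, along y) welded on at x = +70 mm, centred on the tube's height; yellow band from x = -72 to -28 mm on the tube. 0.22 kg (+-30%). Origin: underside, on the centre line; z up.
- tpiece_blue: Same T-piece with a blue band, not to be tested: leave alone.
- tpiece_white: Same T-piece with a white band, not to be tested: leave alone.
- vblock: Grey V-block with a V groove along its top, 80 mm (x) x 45 mm (y) x 50 mm high, about 0.45 kg. Origin: centre of its underside. It starts on the gauge's base plate (12 mm up) in the way of the pull.
- mat: Black rubber mat, 150 (x) x 130 (y) x 4 mm, fixed. Origin: centre of its underside.
- tray: Green open tray, outside 200 (x) x 130 (y) x 30 mm high, walls and floor 4 to 5 mm, fixed. Origin: centre of its underside.
- spray_can: Bystander: orange can standing, radius 30, height 160 mm. Origin: centre of underside.
- tip_jar: Bystander: jar standing, radius 34, height 90 mm. Origin: centre of underside.
- hammer: Bystander: hammer lying along its x, 200 mm long.
- brush: Bystander: brush lying along its x, 180 mm long.
- level: Bystander: red spirit level 240 x 22 x 50 mm high standing on its edge along its x.
- pipe_collar: Bystander: short steel pipe standing, radius 34, height 70 mm.
Mind the look-alikes: they are no part of the job. What is shaped like the tpiece_yellow but purple is not meant. Of the things like the vblock, leave any that is brown; of the rest the smaller one is meant.

How it is judged:
By the outcome, as a careful person would: the job done as asked, in the order asked, and still so for the second after the job is handed in, with the robot touching nothing.
It also fails if it takes over 72 s, if anything falls off the work surface, if the arm or the gripper's body presses on something with over 40 N, if the wrist force passes 120 N, or if a joint passes its speed limit or range.

## Robot

A 7-joint arm with a two-finger parallel gripper is mounted at the origin on the work surface. World frame = base frame: x ahead of the robot, y to its left, z up, the work surface at z = 0. Lengths are in m, angles in rad, forces in N, time in s.
With the tool pointing down it reaches from about 0.425 to 1.025 m from the base axis. Payload 9.4 kg.
Tool frame: the origin (TCP) lies midway between the tips of the shut fingers; the grasp point (between the pads) lies 19 mm behind it; z points along the fingers, y is the line along which they close (so a half turn about z gives the same grasp; the last joint's range is limited). The gripper opens to 85 mm and grips with 20 to 120 N. Pads are 22 mm wide; open, the fingers measure 114 mm over their backs; the gripper's body (76 mm by 85 mm) begins 54 mm behind the grasp point. The pads swing forward as they close: fully open they stand 13 mm farther back than shut.
Start: joints at [1.171, 0.599, -0.003, 1.599, 0.002, 0.943, -0.08], TCP at [0.23, -0.688, 0.231] pointing down, gripper open.
Joint ranges: [-2.57, 2.57], [-0.35, 1.97], [-1.29, 1.29], [0.11, 2.56], [-1.05, 4.19], [0.11, 1.86], [-2.63, 2.63]. Speed limits (rad/s): [2.22, 2.22, 3.01, 3.01, 3.14, 3.14, 3.14].

## Interface

Orientations are given as a 3x3 rotation matrix whose columns are the frame's x, y, z axes.
In Python, from cell import r gives the robot as it stands. The module is installed in compiled form; this text tells all that it offers.
- The arm moves only by the tool step_arm, never from a script. Its argument "rows" is a list of rows, each a list of 3 entries, a list of its own where there are three numbers: the opening, from 0 (shut) to 1 (fully open), then the shift along the tool's x, y, z in m, then the turn, a rotation vector about the tool's x, y, z in degrees. A call has 1 to 10 rows; each row is the pose to reach, as a shift and turn from the pose commanded when the call began, along the tool's axes at that moment; what a row does not reach only later rows make up. A row lasts 1/12 s, in which the tool goes at most 41.7 mm and 7.16 degrees, less where a joint would pass 70% of its speed; a pose out of reach is approached as far as the arm can. A call with a gripper value outside its range is refused whole. The fingers move at their own pace and stop on an object; "newtons" is the grip in N (left out, the last holds). Time passes only in rows, so rows that repeat a pose let the fingers close. It gives the time, the measured TCP pose, the force, the opening and the grip force at its end, in the units of the state.
- r.read_state(): the state, without advancing time (a new reading comes with each control period).
- r.read_camera(name): name is "scene" or "top" or "wrist"; returns a dict with "img" (384x512x3 uint8, red, green, blue), "fx", "fy", "cx", "cy" (pixels), "world_to_cam" (4x4, takes a point from world to camera coordinates). Camera axes: x right, y up, looking along -z (the intrinsics and any distortion apply to the point x, -y, -z); pixel columns grow to the right and rows downward; lengths in m; the calibration is good to about 2 mm. A picture is of the moment at which its call begins. There is no depth.
- r.finish_job(): hands the job in; it is judged then, once.
The state is a dict: "t": time; "joint_positions": joint angles; "qd": joint speeds; "joint_efforts": joint torques, N m; "tcp_pos": TCP position; "ee_rot": TCP orientation; "wrist_force": force on the tool from outside, world axes, zero at the start; "wrist_torque": the same for the moment, N m; "finger_gap": finger opening in m; "grip_force": force on a finger pad.
Only numpy, scipy, OpenCV 4.12 (cv2) and the standard library are available. Lean on these libraries where they do the work, as an engineer would, in place of code of your own. Each camera call takes 0.05 s, during which the arm holds its last target. There are 200 camera calls.

## Working session

There is one attempt and no reset: what is moved stays moved. The work goes in short steps, Python scripts to look and compute and a tool call to move; the robot and the scene stay as the last step left them, time stands still between calls to the robot, and variables do not carry over. Pictures are saved under pics/ and viewed, at most 11 in all, crops included, and the job is handed in when it is done.

Besides the shell and the picture viewer there is one more tool, called after ">>>" by a JSON object that holds its "op" and its "data", one argument or row to a line. step_arm: Moves the arm, as the interface text tells. Its arguments: {"type":"object","properties":{"rows":{"type":"array"},"newtons":{"type":"number"}},"required":["rows"]}

```bash
mkdir -p pics
cat > h.py <<'E'
import numpy as np, cv2, pickle
from cell import r
def take(n,save):
    c=r.read_camera(n); cv2.imwrite(f'pics/{save}.png',cv2.resize(c['img'][:,:,::-1],(800,600),interpolation=cv2.INTER_CUBIC)); pickle.dump(c,open(f'pics/{save}.pkl','wb')); return c
def ray(c,u,v):
    T=np.array(c['world_to_cam']); d=np.array([(u-c['cx'])/c['fx'],-(v-c['cy'])/c['fy'],-1.])
    R=T[:3,:3]; return -R.T@T[:3,3], R.T@d
def at(c,u,v,z):
    o,d=ray(c,u,v); return o+d*(z-o[2])/d[2]
def proj(c,p):
    q=np.array(c['world_to_cam'])@np.append(p,1); return np.array([c['cx']+c['fx']*q[0]/-q[2], c['cy']-c['fy']*q[1]/-q[2]])
E
python3 - <<'E'
from h import *
for n in ['top','scene']:
    c=take(n,n+'0'); print({k:v for k,v in c.items() if k!='img'})
s=r.read_state(); print(s)
E
```

```text
{'fx': 391.8178952158529, 'fy': 391.8178952158529, 'cx': 251.28587821027168, 'cy': 195.01701631312616, 'world_to_cam': array([[-0.01369764, -0.99971629, -0.01948649,  0.03665843],
       [ 0.98353448, -0.01698295,  0.17992082, -0.54325125],
       [-0.18020071, -0.01670114,  0.98348807, -1.18873854],
       [ 0.        ,  0.        ,  0.        ,  1.        ]])}
{'fx': 489.1968834917036, 'fy': 489.1968834917036, 'cx': 259.00102988466114, 'cy': 190.5335792376152, 'world_to_cam': array([[-0.45229974,  0.89177457,  0.01276938,  0.22301191],
       [-0.50109584, -0.26594311,  0.82351516,  0.21893689],
       [ 0.73778581,  0.36607701,  0.56715053, -1.78798201],
       [ 0.        ,  0.        ,  0.        ,  1.        ]])}
{'t': 0.1, 'joint_positions': array([ 1.17126131,  0.60005823, -0.00255428,  1.60004239,  0.00180506,
        0.94290842, -0.07977563]), 'qd': array([ 0.0005068 , -0.00154442,  0.00077509, -0.00207928, -0.00163717,
       -0.00231077, -0.00036841]), 'joint_efforts': array([ 4.72658925e-03, -7.78001404e+01,  1.56983223e+00, -2.58626711e+01,
        1.26418963e-02,  5.56547500e-03, -1.46207236e-05]), 'tcp_pos': array([ 0.22987082, -0.68715002,  0.23049636]), 'ee_rot': array([[ 9.48309674e-01,  3.17345927e-01, -5.69746071e-04],
       [ 3.17346412e-01, -9.48308800e-01,  1.29435707e-03],
       [-1.29536269e-04, -1.40825820e-03, -9.99999000e-01]]), 'wrist_force': array([-0.02142538,  0.21538213,  0.49235106]), 'wrist_torque': array([0.01465562, 0.02611897, 0.01667308]), 'grip_force': 0.0, 'finger_gap': 0.08504771136979175}
```

View pics/top0.png

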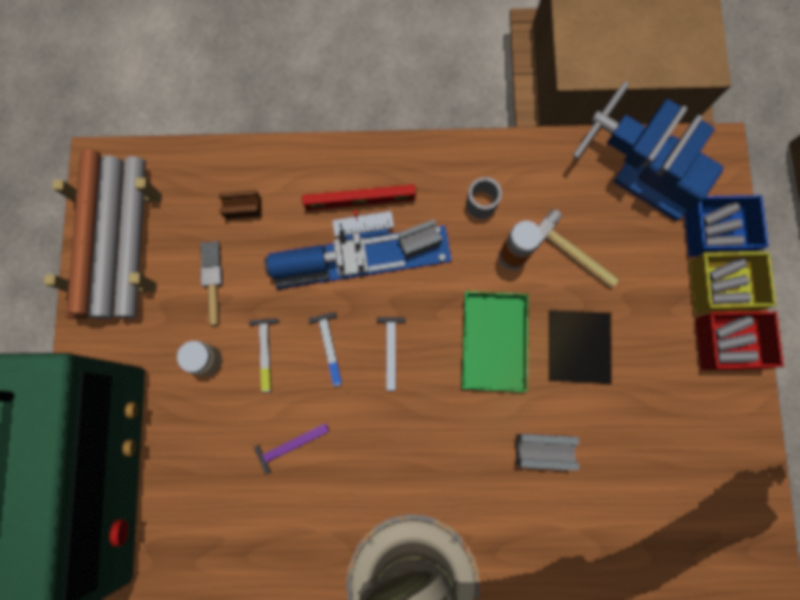

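View pics/scene0.png

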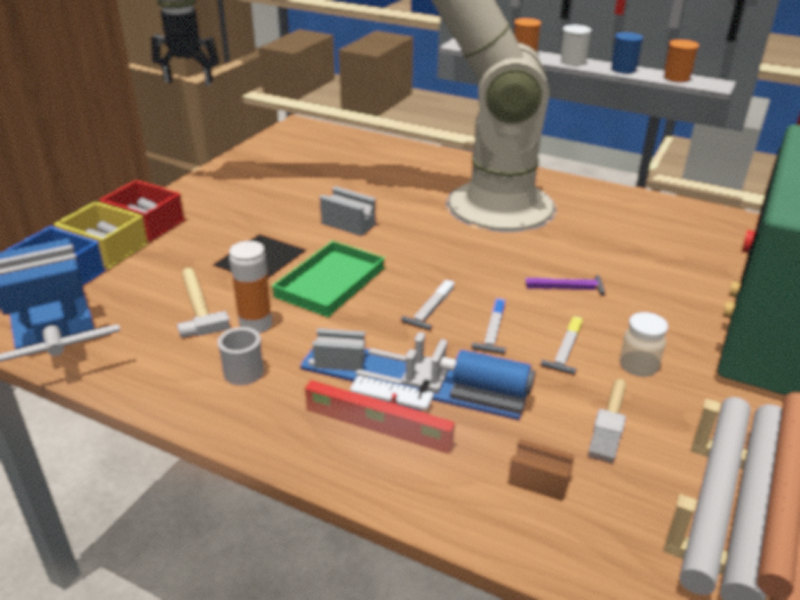

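Candidates in the 800x600 top view:
- **V-block:** grey on the gauge (420,238), larger grey (548,453), brown (240,205). I choose the one on the gauge.
- **T-piece:** yellow (265,355), blue (330,350), white (391,355), purple (290,445). I choose yellow.

The mat is at (580,347) and the tray at (495,342). Next I'll check these in a close crop.

Run:
```python
from h import *
c=pickle.load(open('pics/top0.pkl','rb')); im=c['img'][:,:,::-1]
a=cv2.resize(im[125:190,165:295],(780,390),interpolation=cv2.INTER_CUBIC)
b=cv2.resize(im[195:255,150:280],(455,210),interpolation=cv2.INTER_CUBIC)
o=np.zeros((600,780,3),np.uint8);o[:390]=a;o[390:,:455]=b;cv2.imwrite('pics/crop1.png',o)
k=.64
for n,u,v,z in [('vb',420,238,.062),('bigvb',548,453,.05),('T bar',264,322,.01),('T end',265,390,.016),('mat',580,347,.004),('tray',495,342,.03),('can',525,235,.16),('jar',195,358,.09),('barrelL',268,265,.04),('plateR',450,245,.012)]:
    print(n,at(c,u*k,v*k,z).round(3))
for q in [(549,310),(611,312),(611,383),(549,381)]: print('mat',at(c,q[0]*k,q[1]*k,.004).round(3))
for q in [(464,292),(528,294),(526,392),(461,390)]: print('tray',at(c,q[0]*k,q[1]*k,.03).round(3))
```

```text
vb [ 0.679 -0.03   0.062]
bigvb [ 0.248 -0.267  0.05 ]
T bar [0.519 0.298 0.01 ]
T end [0.378 0.291 0.016]
mat [ 0.457 -0.356  0.004]
tray [ 0.467 -0.178  0.03 ]
can [ 0.652 -0.223  0.16 ]
jar [0.438 0.412 0.09 ]
barrelL [0.634 0.285 0.04 ]
plateR [ 0.677 -0.094  0.012]
mat [ 0.535 -0.297  0.004]
mat [ 0.529 -0.425  0.004]
mat [ 0.382 -0.413  0.004]
mat [ 0.388 -0.288  0.004]
tray [ 0.571 -0.119  0.03 ]
tray [ 0.565 -0.25   0.03 ]
tray [ 0.366 -0.235  0.03 ]
tray [ 0.372 -0.106  0.03 ]
```

View pics/crop1.png

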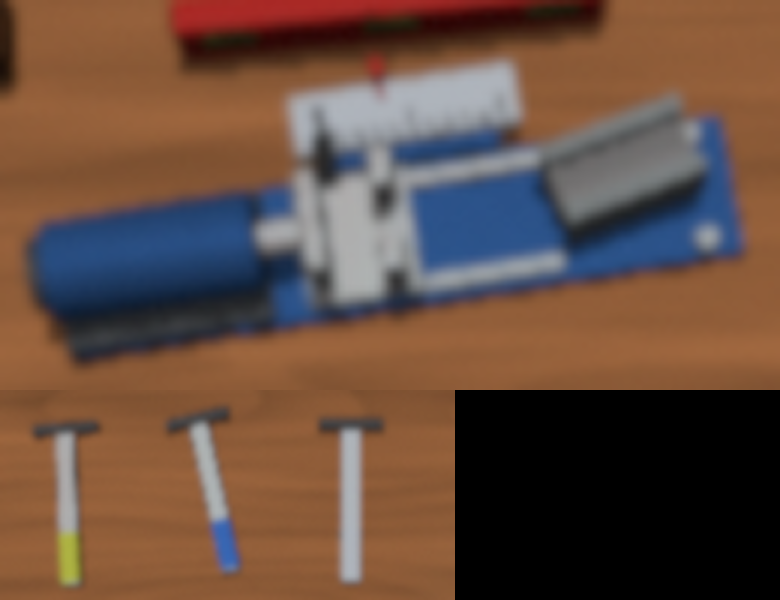

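The crop confirms the yellow T-piece, the smaller grey block on the gauge, the red marker tip at crop (380,85) and the pointer at (318,115). I'm moving above the block for a wrist view.

>>> {"op": "step_arm", "data": {
  "rows": [
    [1,[0.317,-0.241,-0.035],[0,0,-50]],
    [1,[0.317,-0.241,-0.035],[0,0,-50]],
    [1,[0.317,-0.241,-0.035],[0,0,-50]],
    [1,[0.317,-0.241,-0.035],[0,0,-50]],
    [1,[0.317,-0.241,-0.035],[0,0,-50]],
    [1,[0.317,-0.241,-0.035],[0,0,-50]],
    [1,[0.317,-0.241,-0.035],[0,0,-50]],
    [1,[0.317,-0.241,-0.035],[0,0,-50]],
    [1,[0.317,-0.241,-0.035],[0,0,-50]],
    [1,[0.317,-0.241,-0.035],[0,0,-50]]
  ]
}}

```text
t: 0.93
tcp_pos: [0.4566, -0.3541, 0.2666]
ee_rot: [[0.363, 0.932, 0.001], [0.932, -0.363, 0.001], [0.002, 0.001, -1.0]]
wrist_force: [1.7, 0.0, 0.7]
finger_gap: 0.0853
grip_force: 0.0
```

>>> {"op": "step_arm", "data": {
  "rows": [
    [1,[0.388,0.088,-0.035],[0,0,-49]],
    [1,[0.388,0.088,-0.035],[0,0,-49]],
    [1,[0.388,0.088,-0.035],[0,0,-49]],
    [1,[0.388,0.088,-0.035],[0,0,-49]],
    [1,[0.388,0.088,-0.035],[0,0,-49]],
    [1,[0.388,0.088,-0.035],[0,0,-49]],
    [1,[0.388,0.088,-0.035],[0,0,-49]],
    [1,[0.388,0.088,-0.035],[0,0,-49]],
    [1,[0.388,0.088,-0.035],[0,0,-49]],
    [1,[0.388,0.088,-0.035],[0,0,-49]]
  ]
}}

```text
t: 1.77
tcp_pos: [0.6799, -0.0247, 0.3013]
ee_rot: [[-0.465, 0.885, 0.001], [0.885, 0.465, 0.002], [0.002, 0.002, -1.0]]
wrist_force: [0.2, 0.5, -0.0]
finger_gap: 0.0851
grip_force: 0.0
```

Run:
```python
from h import *
s=r.read_state(); print(s['t'],s['tcp_pos'],s['ee_rot'].round(3),s['joint_positions'].round(2))
c=take('wrist','w1'); T=np.array(c['world_to_cam']); print('campos',-T[:3,:3].T@T[:3,3],T[:3,:3].round(3),c['fx'],c['cx'],c['cy'])
```

```text
1.7667 [ 0.67989564 -0.0246708   0.30132723] [[-0.465  0.885  0.001]
 [ 0.885  0.465  0.002]
 [ 0.002  0.002 -1.   ]] [ 0.29  0.53 -0.54  1.61  0.29  1.08  0.16]
campos [0.64726021 0.0371835  0.44323181] [[ 0.886  0.464  0.002]
 [-0.445  0.851 -0.277]
 [-0.13   0.245  0.961]] 273.42438750276597 255.79789129681865 189.6077830859229
```

View pics/w1.png

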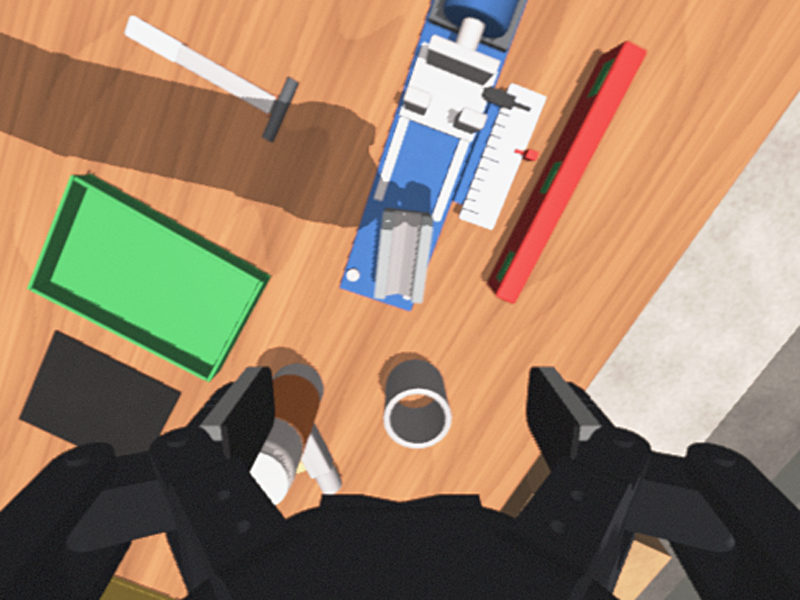

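The wrist view is sharp. At 800x600 px I read:
- Plate end corners (341,288) and (411,310).
- Scale strip corners (491,229) and (546,96).
- Block top corners (383,211), (433,215), (423,303) and (378,299).
- Marker tip ~(516,152) and pointer tip ~(530,107).

```bash
cat >> h.py <<'E'
def W(c,u,v,z): return at(c,u*.64-.18,v*.64-.18,z)
def fit2d(G,Wd):
    G=np.array(G,float);Wd=np.array(Wd)[:,:2];a=G[:,:2].mean(0);b=Wd.mean(0)
    H=(G-a).T@(Wd-b);th=np.arctan2(H[0,1]-H[1,0],H[0,0]+H[1,1])
    R=np.array([[np.cos(th),-np.sin(th)],[np.sin(th),np.cos(th)]]);t=b-R@a
    return th,R,t,(G@R.T+t-Wd)
def shift(pos,yawx):
    "tool-frame shift and z turn to reach pos, tool x yaw in deg, pointing down"
    s=r.read_state();E=np.array(s['ee_rot']);d=E.T@(np.array(pos)-s['tcp_pos'])
    y=np.degrees(np.arctan2(E[1,0],E[0,0]));t=-((yawx-y+180)%360-180)
    print('from',s['tcp_pos'].round(4),'shift',d.round(4),'turn z',round(t,1),'rows',round(np.linalg.norm(d)/.0417,1),round(abs(t)/7.16,1))
E
python3 - <<'E'
from h import *
c=pickle.load(open('pics/w1.pkl','rb'))
G=[(-.22,.04),(-.22,-.04),(-.110,-.084),(.016,-.084)]
P=[W(c,341,288,.012),W(c,411,310,.012),W(c,491,229,.027),W(c,546,96,.027)]
th,R,t,e=fit2d(G,P);print('gauge',np.degrees(th),t,(e*1000).round(1))
g=lambda p:(R.T@(p[:2]-t)*1000).round(1)
print('ptr',g(W(c,530,107,.034)),'mark',g(W(c,516,152,.042)),g(W(c,516,152,.03)))
B=[W(c,*q,.062) for q in [(383,211),(433,215),(423,303),(378,299)]]
print('block',np.mean(B,0),[b.round(3) for b in B])
a=(B[0]+B[1]-B[2]-B[3]);print('yaw',np.degrees(np.arctan2(a[1],a[0])))
th2=np.arctan2(a[1],a[0])
print('yaw x prongs',g(W(c,415,93,.075)),g(W(c,470,113,.075)))
for q in [(62,332),(181,392),(22,417)]: print('mat',W(c,*q,.004).round(3))
for q in [(76,176),(268,277),(210,379),(32,287)]: print('tray',W(c,*q,.03).round(3))
shift(np.append(np.mean(B,0)[:2],.1),np.degrees(th2))
E
```

```text
gauge 98.53074296060754 [0.65182208 0.12969859] [[-1.9 -0.7]
 [ 1.1 -1.4]
 [ 1.   1. ]
 [-0.2  1.2]]
ptr [  0.2 -72.6] mark [-39.6 -74.1] [-38.1 -76.9]
block [ 0.68553438 -0.02630022  0.062     ] [array([0.649, 0.002, 0.062]), array([0.69 , 0.02 , 0.062]), array([ 0.721, -0.056,  0.062]), array([ 0.682, -0.072,  0.062])]
yaw 113.00182829677281
yaw x prongs [-29.3  26.4] [-28.7 -20. ]
mat [ 0.398 -0.282  0.004]
mat [ 0.538 -0.291  0.004]
mat [ 0.385 -0.408  0.004]
tray [ 0.382 -0.104  0.03 ]
tray [ 0.578 -0.111  0.03 ]
tray [ 0.566 -0.243  0.03 ]
tray [ 0.373 -0.23   0.03 ]
from [ 0.6814 -0.0206  0.3016] shift [-7.700e-03  1.000e-04  2.016e-01] turn z 4.9 rows 4.8 0.7
```

>>> {"op": "step_arm", "data": {
  "rows": [
    [1,[-0.008,0,0.04],[0,0,5]],
    [1,[-0.008,0,0.08],[0,0,5]],
    [1,[-0.008,0,0.12],[0,0,5]],
    [1,[-0.008,0,0.16],[0,0,5]],
    [1,[-0.008,0,0.2],[0,0,5]],
    [1,[-0.008,0,0.23],[0,0,5]],
    [1,[-0.008,0,0.25],[0,0,5]],
    [1,[-0.008,0,0.265],[0,0,5]],
    [1,[-0.008,0,0.272],[0,0,5]],
    [1,[-0.008,0,0.272],[0,0,5]]
  ],
  "newtons": 40
}}

```text
t: 2.65
tcp_pos: [0.6812, -0.0369, 0.0279]
ee_rot: [[-0.383, 0.924, -0.002], [0.924, 0.383, -0.0], [0.001, -0.002, -1.0]]
wrist_force: [0.1, 0.5, 0.5]
finger_gap: 0.0851
grip_force: 0.0
```

>>> {"op": "step_arm", "data": {
  "rows": [
    [0.3,[0,0,0],[0,0,0]],
    [0.3,[0,0,0],[0,0,0]],
    [0.3,[0,0,0],[0,0,0]],
    [0.3,[0,0,0],[0,0,0]],
    [0.3,[0,0,0],[0,0,0]],
    [0.3,[0,0,0],[0,0,0]]
  ]
}}

```text
t: 3.15
tcp_pos: [0.684, -0.0365, 0.0315]
ee_rot: [[-0.382, 0.924, 0.005], [0.924, 0.382, 0.0], [-0.001, 0.004, -1.0]]
wrist_force: [2.6, 1.1, 6.0]
finger_gap: 0.0443
grip_force: 41.4
```

>>> {"op": "step_arm", "data": {
  "rows": [
    [0.3,[0,0,-0.01],[0,0,0]],
    [0.3,[0,0,-0.04],[0,0,0]],
    [0.3,[0,0,-0.08],[0,0,0]],
    [0.3,[0,0,-0.12],[0,0,0]],
    [0.3,[0,0,-0.16],[0,0,0]],
    [0.3,[-0.015,-0.023,-0.18],[0,0,2]],
    [0.3,[-0.036,-0.056,-0.18],[0,0,5]],
    [0.3,[-0.06,-0.092,-0.18],[0,0,8]],
    [0.3,[-0.082,-0.126,-0.18],[0,0,11]],
    [0.3,[-0.1,-0.16,-0.18],[0,0,13]]
  ],
  "newtons": 45
}}

```text
t: 3.98
tcp_pos: [0.57, -0.1927, 0.2098]
ee_rot: [[-0.161, 0.987, -0.001], [0.987, 0.161, -0.001], [-0.001, -0.001, -1.0]]
wrist_force: [-0.2, -1.7, -6.0]
finger_gap: 0.0444
grip_force: 48.0
```

Run:
```python
from h import *
shift([.46,-.362,.1],87)
```

```text
from [ 0.57   -0.1927  0.2098] shift [-0.1492 -0.1358  0.1101] turn z 12.3 rows 5.5 1.7
```

>>> {"op": "step_arm", "data": {
  "rows": [
    [0.3,[-0.026,-0.024,0],[0,0,3]],
    [0.3,[-0.052,-0.048,0],[0,0,6]],
    [0.3,[-0.078,-0.072,0],[0,0,9]],
    [0.3,[-0.104,-0.096,0],[0,0,12]],
    [0.3,[-0.129,-0.118,0],[0,0,12]],
    [0.3,[-0.147,-0.134,0.025],[0,0,12]],
    [0.3,[-0.147,-0.134,0.06],[0,0,12]],
    [0.3,[-0.147,-0.134,0.1],[0,0,12]],
    [0.3,[-0.147,-0.134,0.13],[0,0,12]],
    [0.3,[-0.147,-0.134,0.13],[0,0,12]]
  ]
}}

```text
t: 4.82
tcp_pos: [0.4608, -0.3557, 0.0745]
ee_rot: [[0.044, 0.999, -0.008], [0.999, -0.044, 0.005], [0.005, -0.008, -1.0]]
wrist_force: [-0.4, 0.4, -4.8]
finger_gap: 0.0445
grip_force: 49.3
```

>>> {"op": "step_arm", "data": {
  "rows": [
    [0.3,[0,0,0.01],[0,0,0]],
    [0.3,[0,0,0.02],[0,0,0]],
    [0.3,[0,0,0.03],[0,0,0]],
    [0.3,[0,0,0.038],[0,0,0]],
    [0.3,[0,0,0.043],[0,0,0]],
    [0.3,[0,0,0.046],[0,0,0]],
    [0.3,[0,0,0.048],[0,0,0]],
    [0.3,[0,0,0.048],[0,0,0]]
  ]
}}

```text
t: 5.48
tcp_pos: [0.4645, -0.3575, 0.0312]
ee_rot: [[0.044, 0.999, -0.0], [0.999, -0.044, -0.0], [-0.0, -0.0, -1.0]]
wrist_force: [0.3, -0.2, -5.5]
finger_gap: 0.0442
grip_force: 49.4
```

>>> {"op": "step_arm", "data": {
  "rows": [
    [0.3,[0,0,0.003],[0,0,0]],
    [0.3,[0,0,0.005],[0,0,0]],
    [0.3,[0,0,0.006],[0,0,0]],
    [0.3,[0,0,0.007],[0,0,0]],
    [0.3,[0,0,0.008],[0,0,0]],
    [0.3,[0,0,0.008],[0,0,0]]
  ]
}}

```text
t: 5.98
tcp_pos: [0.4645, -0.3575, 0.0236]
ee_rot: [[0.044, 0.999, 0.0], [0.999, -0.044, -0.0], [-0.0, 0.0, -1.0]]
wrist_force: [-1.2, 1.1, -1.2]
finger_gap: 0.0445
grip_force: 49.6
```

>>> {"op": "step_arm", "data": {
  "rows": [
    [0.3,[0,0,0.0007],[0,0,0]],
    [0.7,[0,0,0.0007],[0,0,0]],
    [1,[0,0,0.0007],[0,0,0]],
    [1,[0,0,0.0007],[0,0,0]],
    [1,[0,0,-0.01],[0,0,0]],
    [1,[0,0,-0.04],[0,0,0]],
    [1,[0,0,-0.08],[0,0,0]],
    [1,[0,0,-0.12],[0,0,0]],
    [1,[0.02,0,-0.155],[0,0,0]],
    [1,[0.05,-0.005,-0.18],[0,0,4]]
  ]
}}

```text
t: 6.82
tcp_pos: [0.4627, -0.3096, 0.2071]
ee_rot: [[0.116, 0.993, 0.004], [0.993, -0.116, -0.003], [-0.002, 0.004, -1.0]]
wrist_force: [1.5, 1.0, 0.8]
finger_gap: 0.0853
grip_force: 0.0
```

Run:
```python
from h import *
take('top','t2')
shift([.445,.297,.25],2.8); shift([.46,.05,.25],50)
```

```text
from [ 0.4635 -0.302   0.2107] shift [ 0.5926 -0.0887 -0.0402] turn z 80.4 rows 14.4 11.2
from [ 0.4635 -0.302   0.2107] shift [ 0.3491 -0.0447 -0.0398] turn z 33.2 rows 8.5 4.6
```

>>> {"op": "step_arm", "data": {
  "rows": [
    [1,[0.036,-0.005,-0.006],[0,0,3]],
    [1,[0.072,-0.009,-0.015],[0,0,8]],
    [1,[0.108,-0.014,-0.025],[0,0,13]],
    [1,[0.144,-0.018,-0.035],[0,0,18]],
    [1,[0.18,-0.023,-0.04],[0,0,22]],
    [1,[0.216,-0.028,-0.04],[0,0,26]],
    [1,[0.252,-0.032,-0.04],[0,0,30]],
    [1,[0.288,-0.037,-0.04],[0,0,33]],
    [1,[0.324,-0.041,-0.04],[0,0,35]],
    [1,[0.349,-0.045,-0.04],[0,0,37]]
  ]
}}

```text
t: 7.7
tcp_pos: [0.4562, 0.0479, 0.244]
ee_rot: [[0.688, 0.726, 0.001], [0.726, -0.688, 0.001], [0.001, 0.0, -1.0]]
wrist_force: [0.7, -0.6, -0.2]
finger_gap: 0.0852
grip_force: 0.0
```

>>> {"op": "step_arm", "data": {
  "rows": [
    [1,[0.025,-0.027,0],[0,0,6]],
    [1,[0.05,-0.054,0],[0,0,12]],
    [1,[0.075,-0.081,0],[0,0,18]],
    [1,[0.1,-0.109,0],[0,0,24]],
    [1,[0.125,-0.136,0],[0,0,30]],
    [1,[0.147,-0.16,0],[0,0,36]],
    [1,[0.162,-0.177,0],[0,0,41]],
    [1,[0.167,-0.182,0],[0,0,43]],
    [1,[0.167,-0.182,0],[0,0,43]]
  ]
}}

```text
t: 8.45
tcp_pos: [0.4385, 0.2937, 0.2436]
ee_rot: [[0.998, 0.064, 0.0], [0.064, -0.998, 0.001], [0.0, -0.001, -1.0]]
wrist_force: [0.1, -0.3, -0.6]
finger_gap: 0.0855
grip_force: 0.0
```

Run:
```python
from h import *
s=r.read_state();print(s['tcp_pos'],s['joint_positions'].round(2))
take('wrist','w3')
```

```text
[0.43854886 0.29372471 0.24358753] [-0.55  0.35 -0.19  2.03  0.09  0.77 -2.31]
```

View pics/w3.png

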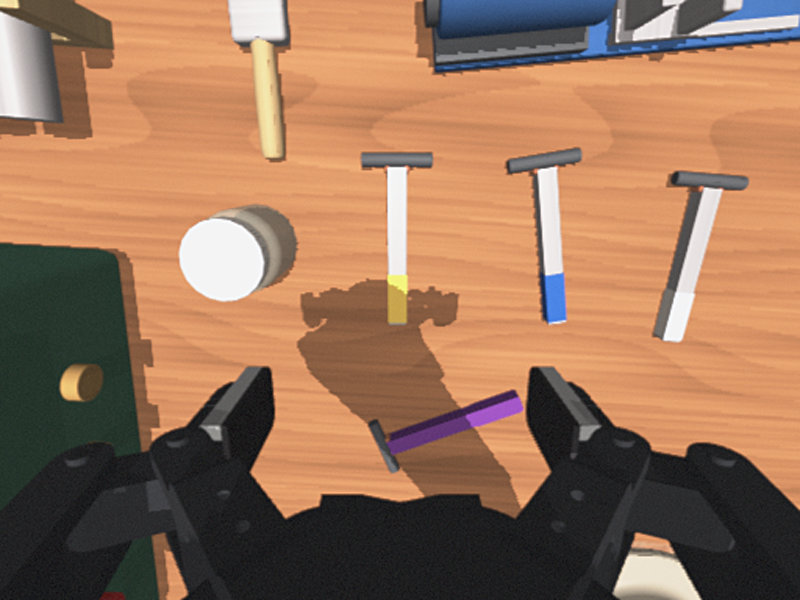

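Yellow T-piece: bar centre (397,160), tail end (397,323). It lies in line with the tool.

Run:
```python
from h import *
c=pickle.load(open('pics/w3.pkl','rb'))
b=W(c,397,159,.012);t=W(c,397.5,324,.01);l=W(c,362,160,.008);q=W(c,432,160,.008)
print(b,t,l,q,np.linalg.norm(b-t))
y=np.arctan2(*(b-t)[1::-1]);print(np.degrees(y))
o=b-.070*np.array([np.cos(y),np.sin(y),0]); print('origin',o)
g=o+.005*np.array([np.cos(y),np.sin(y),0]); g[2]=.003
shift(g,np.degrees(y)); print(r.read_state()['finger_gap'])
print('jar',W(c,222,258,.09))
```

```text
[0.52038365 0.30095016 0.012     ] [0.37431883 0.29156597 0.01      ] [0.51784857 0.33033898 0.008     ] [0.52155779 0.27153214 0.008     ] 0.14637962253499145
3.6760173703371253
origin [0.45052767 0.29646214 0.012     ]
from [0.4388 0.2917 0.2435] shift [ 0.017  -0.0039  0.2404] turn z 0.0 rows 5.8 0.0
0.08548685864925612
jar [0.44431725 0.41875034 0.09      ]
```

>>> {"op": "step_arm", "data": {
  "rows": [
    [0.5,[0.005,-0.002,0.04],[0,0,0]],
    [0.5,[0.01,-0.003,0.08],[0,0,0]],
    [0.5,[0.017,-0.004,0.12],[0,0,0]],
    [0.5,[0.017,-0.004,0.16],[0,0,0]],
    [0.5,[0.017,-0.004,0.19],[0,0,0]],
    [0.5,[0.017,-0.004,0.21],[0,0,0]],
    [0.5,[0.017,-0.004,0.225],[0,0,0]],
    [0.5,[0.017,-0.004,0.234],[0,0,0]],
    [0.5,[0.017,-0.004,0.239],[0,0,0]],
    [0.5,[0.017,-0.004,0.239],[0,0,0]]
  ],
  "newtons": 60
}}

```text
t: 9.33
tcp_pos: [0.4562, 0.2951, 0.004]
ee_rot: [[0.998, 0.061, -0.001], [0.061, -0.998, -0.001], [-0.001, 0.001, -1.0]]
wrist_force: [-0.4, 0.5, 0.5]
finger_gap: 0.0429
grip_force: 0.0
```

>>> {"op": "step_arm", "data": {
  "rows": [
    [0,[0,0,0],[0,0,0]],
    [0,[0,0,0],[0,0,0]],
    [0,[0,0,0],[0,0,0]],
    [0,[0,0,0],[0,0,0]],
    [0,[0,0,0],[0,0,0]]
  ]
}}

```text
t: 9.75
tcp_pos: [0.4568, 0.2964, 0.0056]
ee_rot: [[0.998, 0.061, 0.002], [0.061, -0.998, 0.001], [0.002, -0.001, -1.0]]
wrist_force: [-0.2, -0.4, 6.2]
finger_gap: 0.0147
grip_force: 59.1
```

>>> {"op": "step_arm", "data": {
  "rows": [
    [0,[0,0,-0.005],[0,0,0]],
    [0,[0,0,-0.03],[0,0,0]],
    [0,[0,0,-0.07],[0,0,0]],
    [0,[0,0,-0.11],[0,0,0]],
    [0,[0,0,-0.15],[0,0,-3]],
    [0,[0.01,0.015,-0.175],[0,0,-9]],
    [0,[0.025,0.035,-0.185],[0,0,-15]],
    [0,[0.04,0.055,-0.185],[0,0,-21]],
    [0,[0.055,0.075,-0.185],[0,0,-28]],
    [0,[0.07,0.095,-0.185],[0,0,-35]]
  ],
  "newtons": 80
}}

```text
t: 10.58
tcp_pos: [0.5322, 0.2041, 0.1905]
ee_rot: [[0.779, 0.627, 0.001], [0.627, -0.779, -0.0], [0.001, 0.001, -1.0]]
wrist_force: [0.2, 0.1, -1.6]
finger_gap: 0.0132
grip_force: 78.7
```

Run:
```python
from h import *
shift([.663,.057,.19],98.5)
```

```text
from [0.5322 0.2041 0.1905] shift [0.0096 0.1966 0.0007] turn z -59.6 rows 4.7 8.3
```

>>> {"op": "step_arm", "data": {
  "rows": [
    [0,[0.001,0.022,0],[0,0,-7]],
    [0,[0.002,0.044,0],[0,0,-14]],
    [0,[0.003,0.066,0],[0,0,-21]],
    [0,[0.004,0.088,0],[0,0,-28]],
    [0,[0.005,0.11,0],[0,0,-35]],
    [0,[0.006,0.132,0],[0,0,-42]],
    [0,[0.007,0.154,0],[0,0,-49]],
    [0,[0.008,0.175,0],[0,0,-54]],
    [0,[0.008,0.189,0],[0,0,-58]],
    [0,[0.009,0.194,0.0],[0,0,-59]]
  ]
}}

```text
t: 11.42
tcp_pos: [0.6604, 0.0555, 0.1891]
ee_rot: [[-0.13, 0.992, -0.0], [0.992, 0.13, -0.002], [-0.002, -0.001, -1.0]]
wrist_force: [-0.5, -1.5, -3.2]
finger_gap: 0.0141
grip_force: 78.7
```

>>> {"op": "step_arm", "data": {
  "rows": [
    [0,[0,0,0],[0,0,0]],
    [0,[0,0,0],[0,0,0]]
  ]
}}

```text
t: 11.58
tcp_pos: [0.6589, 0.0598, 0.1894]
ee_rot: [[-0.129, 0.992, -0.001], [0.992, 0.129, 0.0], [0.0, -0.001, -1.0]]
wrist_force: [-0.7, 0.4, -2.3]
finger_gap: 0.0135
grip_force: 78.7
```

Run:
```python
from h import *
s=r.read_state();print(s['tcp_pos'],s['ee_rot'].round(4),s['joint_positions'].round(2))
take('wrist','w4')
shift([.6627,.0573,.12],98.5)
```

```text
[0.65886108 0.05975707 0.18938825] [[-1.286e-01  9.917e-01 -6.000e-04]
 [ 9.917e-01  1.286e-01  3.000e-04]
 [ 4.000e-04 -6.000e-04 -1.000e+00]] [ 0.23  0.64 -0.64  1.76  0.47  0.9  -0.49]
from [0.6587 0.0604 0.1895] shift [-0.0036  0.0036  0.0695] turn z -1.0 rows 1.7 0.1
```

View pics/w4.png

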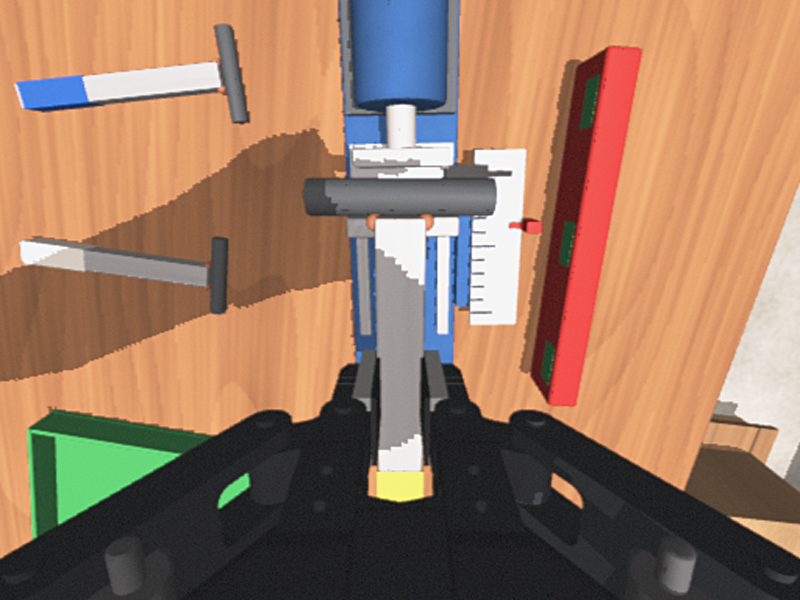

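The held T-piece is straight, with its bar at (400,197). The strip's outer corners are (525,149) and (518,325), the pointer tip is at (511,173), the marker tip at (510,225), and the barrel centre line at column 400.

Run:
```python
from h import *
c=pickle.load(open('pics/w4.pkl','rb'));c1=pickle.load(open('pics/w1.pkl','rb'))
G=[(.016,-.084),(-.110,-.084),(.0,-.074)]
P=[W(c,525.5,149,.027),W(c,518.5,325,.027),W(c,511.5,173.5,.034)]
th,R,t,e=fit2d(G,P);print('w4 gauge',np.degrees(th),t,(e*1000).round(1))
g=lambda p:(R.T@(p[:2]-t)*1000).round(1)
for z in (.03,.042): print('mark',g(W(c,510,225,z)))
print('shaft/barrel center',g(W(c,400,105,.04)),g(W(c,401,125,.04)),'backplate ends',g(W(c,353,147,.075)),g(W(c,453,145,.075)),'front edge', g(W(c,403,170,.075)))
print('plate L/R', g(W(c,346,130,.012)),g(W(c,458,130,.012)))
for cc in (c,c1):
  T=np.array(cc['world_to_cam']);print(-T[:3,:3].T@T[:3,3])
z=.1894-.0056+.008
b=W(c,400,197,z+.006);print('bar',b,g(b),g(W(c,304,197,z)),g(W(c,495,196,z)))
# tool
s=r.read_state();print(g(s['tcp_pos']))
```

```text
w4 gauge 99.72233722883581 [0.65161668 0.12548985] [[-0.3  0.1]
 [-0.1  0.2]
 [ 0.4 -0.3]]
mark [-34.3 -74.6]
mark [-32.8 -71.6]
shaft/barrel center [44.8 -0.9] [33.1 -1. ] backplate ends [19.1 26.9] [ 17.8 -29.8] front edge [ 5.4 -1. ]
plate L/R [34.2 37.3] [ 31.  -40.9]
[0.65011492 0.1294038  0.33119884]
[0.64726021 0.0371835  0.44323181]
bar [0.65102554 0.1223092  0.1978    ] [-3.   1.1] [-2.1 31.7] [ -4.3 -29.1]
[-65.4   4. ]
```

>>> {"op": "step_arm", "data": {
  "rows": [
    [0,[-0.003,0.002,0.02],[0,0,-0.9]],
    [0,[-0.007,0.0047,0.045],[0,0,-1.8]],
    [0,[-0.007,0.0047,0.07],[0,0,-1.8]],
    [0,[-0.007,0.0047,0.09],[0,0,-1.8]],
    [0,[-0.007,0.0047,0.1],[0,0,-1.8]],
    [0,[-0.007,0.0047,0.1],[0,0,-1.8]],
    [0,[-0.007,0.0047,0.1],[0,0,-1.8]],
    [0,[-0.007,0.0047,0.1],[0,0,-1.8]]
  ]
}}

```text
t: 12.3
tcp_pos: [0.6658, 0.0538, 0.0907]
ee_rot: [[-0.162, 0.987, 0.002], [0.987, 0.162, 0.0], [0.0, 0.002, -1.0]]
wrist_force: [0.3, 0.1, -2.3]
finger_gap: 0.0136
grip_force: 78.6
```

Run:
```python
from h import *
s=r.read_state();print(s['tcp_pos'],s['ee_rot'][:,0].round(4))
take('wrist','w5')
```

```text
[0.66576992 0.05383878 0.09074795] [-1.620e-01  9.868e-01  2.000e-04]
```

View pics/w5.png

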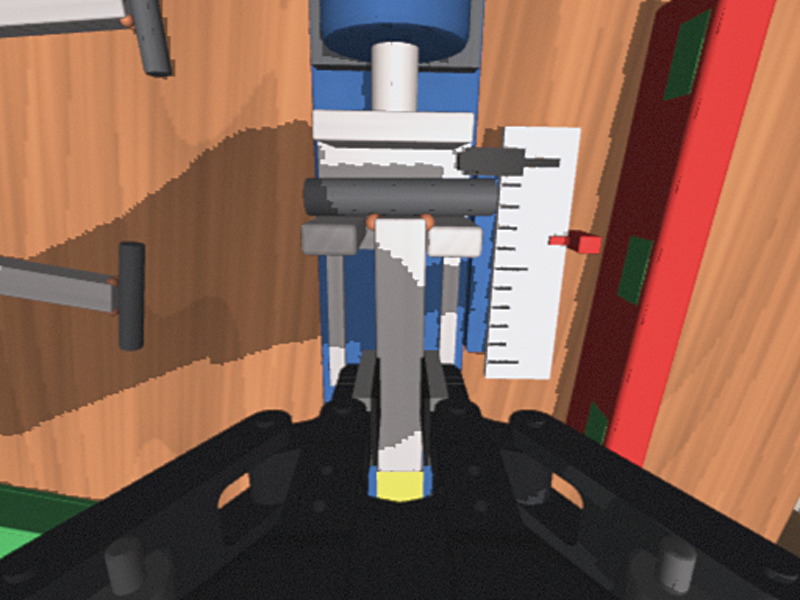

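The bar sits just above the slot. The prongs' outer edges are at columns 302 and 481, so their mid is ~391 against the bar's 400, and a small sideways correction is needed. The pointer tip is at (559,162) and the marker tip at (549,240).

Run:
```python
from h import *
c=pickle.load(open('pics/w5.pkl','rb'))
G=[(.016,-.084),(-.110,-.084),(.0,-.074)]
P=[W(c,580.5,127,.027),W(c,550.5,379,.027),W(c,560,162,.034)]
th,R,t,e=fit2d(G,P);print('w5 gauge',np.degrees(th),t,(e*1000).round(1))
g=lambda p:(R.T@(p[:2]-t)*1000).round(1)
for z in (.03,.034,.042): print('mark',g(W(c,549,240,z)))
for n,u,v,z in [('bp',313,138,.075),('bp',473,138,.075),('prongL',302,226,.075),('prongR',481,226,.075),('prongRf',455,255,.075),('shaftL',372,80,.045),('shaftR',417,80,.045),('barL',320,10,.045),('barR',470,10,.045),('pl',312,85,.012),('pr',482,85,.012),('pl2',323,370,.012)]: print(n,g(W(c,u,v,z)))
z=.0907-.0056+.008
print('bar',g(W(c,400,197,z+.006)),g(W(c,304,197,z)),g(W(c,497,196,z)))
s=r.read_state();E=s['ee_rot'];print(g(s['tcp_pos']),np.degrees(np.arctan2(E[1,0],E[0,0])))
```

```text
w5 gauge 98.71468873875189 [0.65105148 0.12762998] [[-0.1  0.6]
 [ 0.  -0.4]
 [ 0.  -0.1]]
mark [-35.2 -74.2]
mark [-34.6 -72.8]
mark [-33.4 -70. ]
bp [ 6.2 27.3]
bp [  6.7 -28.1]
prongL [-24.2  32.8]
prongR [-23.5 -32.8]
prongRf [-34.4 -23.8]
shaftL [30.3  8.5]
shaftR [30.5 -9.4]
barL [54.4 28.2]
barR [ 55.  -29.2]
pl [34.1 38.6]
pr [ 34.9 -41.2]
pl2 [-112.7   39.4]
bar [-12.2  -2.9] [-12.8  27.6] [-11.9 -33.8]
[-75.5  -3.5] 99.30660253121775
```

>>> {"op": "step_arm", "data": {
  "rows": [
    [0,[0.0025,-0.0034,0],[0,0,0.6]],
    [0,[0.0025,-0.0034,0],[0,0,0.6]],
    [0,[0.0025,-0.0034,0.008],[0,0,0.6]],
    [0,[0.0025,-0.0034,0.016],[0,0,0.6]],
    [0,[0.0025,-0.0034,0.024],[0,0,0.6]],
    [0,[0.0025,-0.0034,0.031],[0,0,0.6]],
    [0,[0.0025,-0.0034,0.038],[0,0,0.6]],
    [0,[0.0025,-0.0034,0.045],[0,0,0.6]],
    [0,[0.0025,-0.0034,0.05],[0,0,0.6]],
    [0,[0.0025,-0.0034,0.05],[0,0,0.6]]
  ]
}}

```text
t: 13.18
tcp_pos: [0.6608, 0.0547, 0.0378]
ee_rot: [[-0.151, 0.988, -0.002], [0.988, 0.151, -0.0], [0.0, -0.002, -1.0]]
wrist_force: [-0.1, -0.3, -2.1]
finger_gap: 0.0132
grip_force: 78.7
```

```bash
cat >> h.py <<'E'
GR=np.radians(98.71);GRm=np.array([[np.cos(GR),-np.sin(GR)],[np.sin(GR),np.cos(GR)]]);Gt=np.array([.65105,.12763])
g=lambda p:(GRm.T@(np.array(p)[:2]-Gt)*1000).round(1)
E
python3 - <<'E'
from h import *
s=r.read_state();E=s['ee_rot'];print(g(s['tcp_pos']),np.degrees(np.arctan2(E[1,0],E[0,0])),s['wrist_force'],s['tcp_pos'])
E
```

```text
[-73.6   1.4] 98.70780954590892 [-0.11003468 -0.25628648 -2.09102013] [0.66076266 0.05470641 0.03775022]
```

>>> {"op": "step_arm", "data": {
  "rows": [
    [0,[0,0,0.003],[0,0,0]],
    [0,[0,0,0.006],[0,0,0]],
    [0,[0,0,0.008],[0,0,0]],
    [0,[0,0,0.0095],[0,0,0]],
    [0,[0,0,0.0095],[0,0,0]],
    [0,[0,0,0.0095],[0,0,0]]
  ]
}}

```text
t: 13.68
tcp_pos: [0.6618, 0.0546, 0.031]
ee_rot: [[-0.151, 0.989, 0.001], [0.989, 0.151, -0.0], [-0.001, 0.001, -1.0]]
wrist_force: [-1.9, -2.4, 8.5]
finger_gap: 0.0137
grip_force: 80.1
```

Run:
```python
from h import *
s=r.read_state();E=s['ee_rot'];print(g(s['tcp_pos']),s['wrist_force'],s['tcp_pos'])
```

```text
[-73.8   0.4] [-1.85594497 -2.35966473  8.45197846] [0.66178603 0.0546485  0.03099046]
```

>>> {"op": "step_arm", "data": {
  "rows": [
    [0,[0,0,-0.0007],[0,0,0]],
    [0,[-0.003,0,-0.001],[0,0,0]],
    [0,[-0.006,0,-0.001],[0,0,0]],
    [0,[-0.008,0,-0.001],[0,0,0]],
    [0,[-0.01,0,-0.001],[0,0,0]],
    [0,[-0.013,0,-0.001],[0,0,0]],
    [0,[-0.017,0,-0.001],[0,0,0]],
    [0,[-0.021,0,-0.001],[0,0,0]],
    [0,[-0.025,0,-0.001],[0,0,0]],
    [0,[-0.028,0,-0.001],[0,0,0]]
  ],
  "newtons": 100
}}

```text
t: 14.52
tcp_pos: [0.6659, 0.0283, 0.031]
ee_rot: [[-0.152, 0.988, 0.001], [0.988, 0.152, 0.002], [0.002, 0.001, -1.0]]
wrist_force: [-1.1, 7.4, 4.5]
finger_gap: 0.013
grip_force: 101.9
```

>>> {"op": "step_arm", "data": {
  "rows": [
    [0,[-0.003,0,0],[0,0,0]],
    [0,[-0.006,0,0],[0,0,0]],
    [0,[-0.008,0,0],[0,0,0]],
    [0,[-0.009,0,0],[0,0,0]],
    [0,[-0.009,0,0],[0,0,0]],
    [0,[-0.009,0,0],[0,0,0]]
  ]
}}

```text
t: 15.02
tcp_pos: [0.6671, 0.0202, 0.031]
ee_rot: [[-0.152, 0.988, 0.001], [0.988, 0.152, 0.003], [0.003, 0.001, -1.0]]
wrist_force: [-0.7, 7.6, 3.7]
finger_gap: 0.0129
grip_force: 101.9
```

Run:
```python
from h import *
s=r.read_state();E=s['ee_rot'];print(g(s['tcp_pos']),s['wrist_force'],s['tcp_pos'])
c=r.read_camera('wrist');pickle.dump(c,open('pics/w6.pkl','wb'))
q=proj(c,[.7,.06,.03]);print(q)
im=c['img'][:,:,::-1]
o=np.zeros((600,800,3),np.uint8);o[:300,:400]=cv2.resize(im,(400,300));z=cv2.resize(im[40:190,300:450],(400,400),interpolation=cv2.INTER_CUBIC);o[:400,400:]=z
cv2.imwrite('pics/w6.png',o)
```

```text
[-108.7    0.4] [-0.74865321  7.59423408  3.68027401] [0.6671095  0.02015315 0.03101769]
[327.01628796 179.41452224]
```

View pics/w6.png

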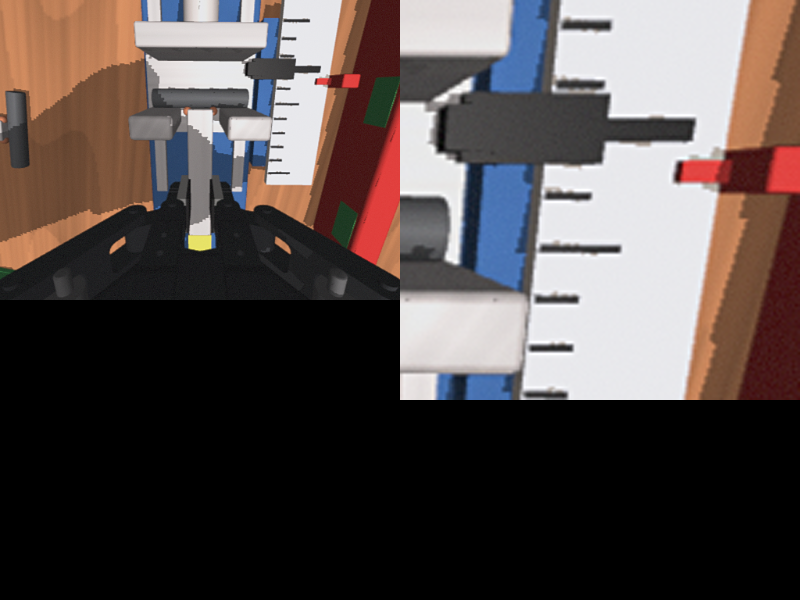

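Hooked, with the carriage drawn ~27 mm. In the crop the pointer is at row ~130 and the marker at row ~172, about 8 mm short. I'll triangulate the marker tip.

Run:
```python
from h import *
L=lambda n:pickle.load(open(f'pics/{n}.pkl','rb'))
obs=[('w4',510*.64-.18,225*.64-.18),('w5',549*.64-.18,240*.64-.18),('w6',404.8-.2,104.4-.2)]
A=[];b=[]
for n,u,v in obs:
    o,d=ray(L(n),u,v);d/=np.linalg.norm(d);M=np.eye(3)-np.outer(d,d);A.append(M);b.append(M@o)
X=np.linalg.lstsq(np.vstack(A),np.hstack(b),rcond=None)[0];print('mark3d',X,g(X))
for z in (.027,.03,.034,.038,.042): print(z,[g(at(L(n),u,v,z)) for n,u,v in obs])
c=L('w6')
print('ptr',g(at(c,409.7,88.55,.034)))
# strip far corner check & ticks in w6
for q in [(620,248),(611,25)]: print(g(at(c,300+(q[0]-400)/2.667-.2,40+q[1]/2.667-.2,.027)))
c=L('w5');print('w5 ptr',g(W(c,559.5,162,.034)))
```

```text
mark3d [0.73166473 0.10391585 0.02606963] [-35.6 -76.1]
0.027 [array([-35.6, -76.2]), array([-35.6, -75.3]), array([-35.5, -75.7])]
0.03 [array([-35.2, -75.5]), array([-35.2, -74.2]), array([-35.6, -74.1])]
0.034 [array([-34.7, -74.5]), array([-34.6, -72.8]), array([-35.7, -72.1])]
0.038 [array([-34.2, -73.5]), array([-34. , -71.4]), array([-35.8, -70. ])]
0.042 [array([-33.7, -72.4]), array([-33.4, -70. ]), array([-35.9, -67.9])]
ptr [-28.5 -73.4]
[-49.8 -66.1]
[-10.1 -59.4]
w5 ptr [  0.2 -73.8]
```

```bash
cat > pm.py <<'E'
from h import *
def prof(c,y,z):
    xs=np.arange(-50,10,.2)
    uv=np.array([proj(c,[*(GRm@np.array([x,y])/1000+Gt),z]) for x in xs]).astype(np.float32)
    return xs,cv2.remap(c['img'],uv[None,:,0],uv[None,:,1],cv2.INTER_LINEAR)[0].astype(float)
def pm(c):
    out=[]
    for y in (-69,-71):
        xs,I=prof(c,y,.034);w=np.clip(110-I.max(1),0,60);out.append((xs*w).sum()/max(w.sum(),1e-9))
    for y in (-77,-79):
        xs,I=prof(c,y,.027);w=np.clip(I[:,0]-I[:,1]-90,0,80);out.append((xs*w).sum()/max(w.sum(),1e-9))
    return np.round(out,2)
if __name__=='__main__':
    import sys
    c=pickle.load(open(sys.argv[1],'rb')) if len(sys.argv)>1 else r.read_camera('wrist')
    s=r.read_state();print('ptr,ptr,mark,mark',pm(c),'tcp',g(s['tcp_pos']),s['wrist_force'].round(1),s['t'])
E
python3 pm.py pics/w5.pkl; python3 pm.py pics/w6.pkl
```

```text
ptr,ptr,mark,mark [ -0.14  -0.14 -35.67 -35.71] tcp [-108.6    0.4] [-2.2  8.4  4.4] 15.0667
ptr,ptr,mark,mark [-17.   -17.19 -35.33 -35.29] tcp [-108.6    0.4] [-2.2  8.4  4.4] 15.0667
```

>>> {"op": "step_arm", "data": {
  "rows": [
    [0,[-0.001,0,0],[0,0,0]],
    [0,[-0.002,0,0],[0,0,0]],
    [0,[-0.003,0,0],[0,0,0]],
    [0,[-0.004,0,0],[0,0,0]],
    [0,[-0.005,0,0],[0,0,0]],
    [0,[-0.005,0,0],[0,0,0]],
    [0,[-0.005,0,0],[0,0,0]]
  ]
}}

```text
t: 15.65
tcp_pos: [0.6678, 0.0156, 0.031]
ee_rot: [[-0.153, 0.988, 0.0], [0.988, 0.153, 0.003], [0.003, 0.001, -1.0]]
wrist_force: [-2.0, 8.6, 3.7]
finger_gap: 0.0133
grip_force: 101.9
```

```bash
python3 pm.py
```

```text
ptr,ptr,mark,mark [ -7.42  -8.18 -35.81 -35.21] tcp [-113.2    0.4] [-1.5  8.2  5.1] 15.7
```

```bash
sed -i 's/w=np.clip(110-I.max(1),0,60)/w=np.clip(110-I.max(1),0,60)*(xs<-22)/' pm.py; python3 pm.py pics/w6.pkl; python3 pm.py
```

```text
ptr,ptr,mark,mark [-28.42 -28.42 -35.33 -35.29] tcp [-113.2    0.4] [-1.5  8.2  5.1] 15.7
ptr,ptr,mark,mark [-33.05 -33.22 -35.8  -35.21] tcp [-113.2    0.4] [-2.1  8.3  4.4] 15.75
```

>>> {"op": "step_arm", "data": {
  "rows": [
    [0,[-0.0005,0,0],[0,0,0]],
    [0,[-0.001,0,0],[0,0,0]],
    [0,[-0.0015,0,0],[0,0,0]],
    [0,[-0.002,0,0],[0,0,0]],
    [0,[-0.002,0,0],[0,0,0]],
    [0,[-0.002,0,0],[0,0,0]]
  ]
}}

```text
t: 16.25
tcp_pos: [0.668, 0.0139, 0.031]
ee_rot: [[-0.153, 0.988, 0.0], [0.988, 0.153, 0.003], [0.003, 0.001, -1.0]]
wrist_force: [-2.5, 8.9, 3.6]
finger_gap: 0.0128
grip_force: 101.9
```

```bash
python3 pm.py;python3 - <<'E'
from h import *
c=r.read_camera('wrist');pickle.dump(c,open('pics/w7.pkl','wb'))
im=c['img'][:,:,::-1]
cv2.imwrite('pics/w7.png',cv2.resize(im[60:150,340:460],(800,600),interpolation=cv2.INTER_CUBIC))
E
```

```text
ptr,ptr,mark,mark [-34.61 -34.91 -36.62 -35.25] tcp [-115.     0.4] [-2.1 10.9  4.2] 16.3
```

View pics/w7.png

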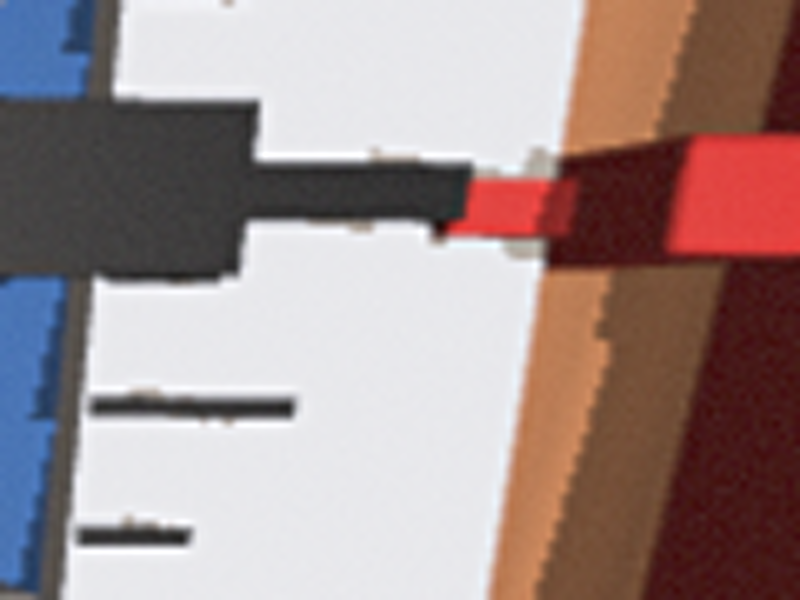

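The pointer centre is at row ~191 and the marker centre at ~207, with ~13 px/mm, so about 0.9 mm remains.

>>> {"op": "step_arm", "data": {
  "rows": [
    [0,[-0.0004,0,0],[0,0,0]],
    [0,[-0.0008,0,0],[0,0,0]],
    [0,[-0.0008,0,0],[0,0,0]],
    [0,[-0.0008,0,0],[0,0,0]]
  ]
}}

```text
t: 16.68
tcp_pos: [0.6681, 0.0133, 0.031]
ee_rot: [[-0.153, 0.988, 0.0], [0.988, 0.153, 0.004], [0.003, 0.001, -1.0]]
wrist_force: [-2.4, 9.7, 4.3]
finger_gap: 0.0123
grip_force: 101.9
```

```bash
python3 pm.py; python3 pm.py
```

```text
ptr,ptr,mark,mark [-35.37 -35.58 -37.   -35.24] tcp [-115.7    0.4] [-2.4  9.6  3.5] 16.7333
ptr,ptr,mark,mark [-35.37 -35.58 -37.   -35.25] tcp [-115.7    0.5] [-2.   9.4  4.1] 16.7833
```

>>> {"op": "step_arm", "data": {
  "rows": [
    [0,[0,0,0],[0,0,0]],
    [0,[0,0,0],[0,0,0]],
    [0,[0,0,0],[0,0,0]],
    [0,[0,0,0],[0,0,0]],
    [0,[0,0,0],[0,0,0]],
    [0,[0,0,0],[0,0,0]],
    [0,[0,0,0],[0,0,0]],
    [0,[0,0,0],[0,0,0]],
    [0,[0,0,0],[0,0,0]],
    [0,[0,0,0],[0,0,0]]
  ]
}}

```text
t: 17.62
tcp_pos: [0.6682, 0.0132, 0.031]
ee_rot: [[-0.153, 0.988, 0.0], [0.988, 0.153, 0.004], [0.003, 0.001, -1.0]]
wrist_force: [-1.6, 9.9, 4.9]
finger_gap: 0.0124
grip_force: 101.9
```

>>> {"op": "step_arm", "data": {
  "rows": [
    [0,[0,0,0],[0,0,0]],
    [0,[0,0,0],[0,0,0]],
    [0,[0,0,0],[0,0,0]],
    [0,[0,0,0],[0,0,0]],
    [0,[0,0,0],[0,0,0]],
    [0,[0,0,0],[0,0,0]],
    [0,[0,0,0],[0,0,0]],
    [0,[0,0,0],[0,0,0]],
    [0,[0,0,0],[0,0,0]],
    [0,[0,0,0],[0,0,0]]
  ]
}}

```text
t: 18.45
tcp_pos: [0.6681, 0.0132, 0.031]
ee_rot: [[-0.153, 0.988, 0.0], [0.988, 0.153, 0.003], [0.003, 0.001, -1.0]]
wrist_force: [-2.3, 9.9, 3.3]
finger_gap: 0.0126
grip_force: 101.9
```

>>> {"op": "step_arm", "data": {
  "rows": [
    [0,[0,0,0],[0,0,0]],
    [0,[0,0,0],[0,0,0]],
    [0,[0,0,0],[0,0,0]],
    [0,[0,0,0],[0,0,0]],
    [0,[0,0,0],[0,0,0]],
    [0,[0,0,0],[0,0,0]],
    [0,[0,0,0],[0,0,0]],
    [0,[0,0,0],[0,0,0]],
    [0,[0,0,0],[0,0,0]],
    [0,[0,0,0],[0,0,0]]
  ]
}}

```text
t: 19.28
tcp_pos: [0.6681, 0.0133, 0.031]
ee_rot: [[-0.153, 0.988, 0.0], [0.988, 0.153, 0.004], [0.003, 0.001, -1.0]]
wrist_force: [-1.9, 8.6, 3.7]
finger_gap: 0.0127
grip_force: 101.9
```

```bash
python3 pm.py
```

```text
ptr,ptr,mark,mark [-35.36 -35.59 -37.   -35.24] tcp [-115.6    0.4] [-1.7  9.1  3.9] 19.3333
```

>>> {"op": "step_arm", "data": {
  "rows": [
    [0,[0.001,0,0],[0,0,0]],
    [0,[0.003,0,0],[0,0,0]],
    [0,[0.005,0,0],[0,0,0]],
    [0,[0.0075,0,0],[0,0,0]],
    [0,[0.01,0,0],[0,0,0]],
    [0,[0.0125,0,0],[0,0,0]],
    [0,[0.015,0,0],[0,0,0]],
    [0,[0.0175,0,0],[0,0,0]],
    [0,[0.02,0,0],[0,0,0]],
    [0,[0.0225,0,0],[0,0,0]]
  ]
}}

```text
t: 20.17
tcp_pos: [0.665, 0.034, 0.031]
ee_rot: [[-0.152, 0.988, 0.001], [0.988, 0.152, 0.002], [0.002, 0.001, -1.0]]
wrist_force: [-1.3, 5.7, 4.9]
finger_gap: 0.0127
grip_force: 101.9
```

>>> {"op": "step_arm", "data": {
  "rows": [
    [0,[0.0025,0,0],[0,0,0]],
    [0,[0.0045,0,0],[0,0,0]],
    [0,[0.0065,0,0],[0,0,0]],
    [0,[0.008,0,0],[0,0,0]],
    [0,[0.0095,0,0],[0,0,0]],
    [0,[0.0105,0,0],[0,0,0]],
    [0,[0.0115,0,0],[0,0,0]],
    [0,[0.0125,0,0],[0,0,0]],
    [0,[0.0135,0,0],[0,0,0]],
    [0,[0.0145,0,0],[0,0,0]]
  ]
}}

```text
t: 21.0
tcp_pos: [0.6631, 0.0468, 0.031]
ee_rot: [[-0.151, 0.989, 0.001], [0.989, 0.151, -0.0], [-0.0, 0.001, -1.0]]
wrist_force: [-0.1, 3.0, 5.7]
finger_gap: 0.0131
grip_force: 102.1
```

>>> {"op": "step_arm", "data": {
  "rows": [
    [0,[0.001,0,0],[0,0,0]],
    [0,[0.002,0,0],[0,0,0]],
    [0,[0.004,0,0],[0,0,0]],
    [0,[0.006,0,0],[0,0,0]],
    [0,[0.0075,0,0],[0,0,0]],
    [0,[0.0075,0,0],[0,0,0]],
    [0,[0.0075,0,0],[0,0,0]]
  ]
}}

```text
t: 21.58
tcp_pos: [0.6623, 0.0504, 0.0311]
ee_rot: [[-0.148, 0.989, 0.001], [0.989, 0.149, -0.005], [-0.005, -0.0, -1.0]]
wrist_force: [1.7, -6.0, 8.2]
finger_gap: 0.0128
grip_force: 102.5
```

```bash
sed -i 's/\*(xs<-22)/*(abs(xs-LO)<9)/; s/^def pm/LO=0\ndef pm/' pm.py; python3 pm.py
python3 - <<'E'
from h import *
print(r.read_state()['tcp_pos'])
E
```

```text
ptr,ptr,mark,mark [ -0.11  -0.13 -35.7  -35.71] tcp [-78.    0.5] [ 1.6 -4.6  8.6] 21.6333
[0.66237384 0.05047253 0.03109549]
```

>>> {"op": "step_arm", "data": {
  "rows": [
    [0,[0,0,-0.001],[0,0,0]],
    [0,[0,0,-0.0025],[0,0,0]],
    [0,[0,0,-0.0025],[0,0,0]],
    [0,[0,0,-0.0025],[0,0,0]]
  ]
}}

```text
t: 21.97
tcp_pos: [0.6608, 0.0538, 0.0326]
ee_rot: [[-0.151, 0.989, -0.002], [0.989, 0.151, -0.001], [-0.001, -0.002, -1.0]]
wrist_force: [-1.1, 0.1, -2.6]
finger_gap: 0.013
grip_force: 101.1
```

```bash
python3 pm.py
python3 - <<'E'
from h import *
s=r.read_state();print(s['tcp_pos'],s['ee_rot'].round(3))
E
```

```text
ptr,ptr,mark,mark [ -0.08  -0.08 -35.8  -35.79] tcp [-74.2   1.4] [-0.6  0.4 -3.1] 22.0167
[0.66085969 0.05407606 0.03259356] [[-0.151  0.988 -0.001]
 [ 0.989  0.151 -0.001]
 [-0.    -0.001 -1.   ]]
```

>>> {"op": "step_arm", "data": {
  "rows": [
    [0,[0,0,-0.006],[0,0,0]],
    [0,[0,0,-0.014],[0,0,0]],
    [0,[0,0,-0.024],[0,0,0]],
    [0,[0,0,-0.036],[0,0,0]],
    [0,[0,0,-0.05],[0,0,0]],
    [0,[0,0,-0.068],[0,0,0]],
    [0,[0,0,-0.09],[0,0,0]],
    [0,[0,0,-0.115],[0,0,0]],
    [0,[0,0,-0.14],[0,0,0]],
    [0,[0,0,-0.15],[0,0,0]]
  ],
  "newtons": 80
}}

```text
t: 22.85
tcp_pos: [0.6628, 0.0551, 0.1881]
ee_rot: [[-0.151, 0.988, 0.005], [0.988, 0.151, 0.001], [0.0, 0.005, -1.0]]
wrist_force: [0.8, 0.9, -2.5]
finger_gap: 0.0128
grip_force: 101.1
```

```bash
python3 pm.py
python3 - <<'E'
from h import *
shift([.57,-.06,.18],48);shift([.478,-.175,.18],-2)
E
```

```text
ptr,ptr,mark,mark [ -0.24  -0.29 -35.71 -35.59] tcp [-73.5  -1. ] [ 0.9  1.  -1. ] 22.9
from [0.6632 0.0551 0.1885] shift [-0.0997 -0.1096  0.0078] turn z 50.7 rows 3.6 7.1
from [0.6632 0.0551 0.1885] shift [-0.1995 -0.2179  0.0072] turn z 100.7 rows 7.1 14.1
```

>>> {"op": "step_arm", "data": {
  "rows": [
    [0,[-0.012,-0.013,0],[0,0,6]],
    [0,[-0.025,-0.027,0],[0,0,13]],
    [0,[-0.038,-0.041,0],[0,0,20]],
    [0,[-0.051,-0.056,0],[0,0,27]],
    [0,[-0.065,-0.071,0],[0,0,33]],
    [0,[-0.078,-0.086,0],[0,0,39]],
    [0,[-0.09,-0.099,0],[0,0,45]],
    [0,[-0.1,-0.11,0],[0,0,51]]
  ]
}}

```text
t: 23.57
tcp_pos: [0.5663, -0.0623, 0.1827]
ee_rot: [[0.677, 0.736, -0.001], [0.736, -0.677, -0.0], [-0.001, -0.001, -1.0]]
wrist_force: [0.7, 0.0, -3.0]
finger_gap: 0.0132
grip_force: 101.1
```

>>> {"op": "step_arm", "data": {
  "rows": [
    [0,[-0.018,0.001,0],[0,0,6]],
    [0,[-0.037,0.002,0],[0,0,13]],
    [0,[-0.057,0.003,0],[0,0,20]],
    [0,[-0.077,0.004,0],[0,0,27]],
    [0,[-0.097,0.006,0],[0,0,34]],
    [0,[-0.117,0.007,0],[0,0,41]],
    [0,[-0.137,0.008,0],[0,0,47]],
    [0,[-0.147,0.009,0],[0,0,50]],
    [0,[-0.147,0.009,0],[0,0,50]],
    [0,[-0.147,0.009,0],[0,0,50]]
  ]
}}

```text
t: 24.4
tcp_pos: [0.4758, -0.1756, 0.1832]
ee_rot: [[0.999, -0.038, 0.0], [-0.038, -0.999, 0.0], [0.0, -0.0, -1.0]]
wrist_force: [1.0, 0.2, -2.4]
finger_gap: 0.0125
grip_force: 101.1
```

Run:
```python
from h import *
s=r.read_state();print(s['tcp_pos'],s['ee_rot'].round(3),s['joint_positions'].round(2))
take('wrist','w8'); shift([.478,-.175,.03],-2)
```

```text
[ 0.47578288 -0.17556318  0.18319147] [[ 0.999 -0.038  0.   ]
 [-0.038 -0.999  0.   ]
 [ 0.    -0.    -1.   ]] [ 0.38  0.41 -0.18  2.13  0.13  0.6  -1.51]
from [ 0.4763 -0.175   0.1832] shift [0.0016 0.     0.1532] turn z -0.1 rows 3.7 0.0
```

View pics/w8.png

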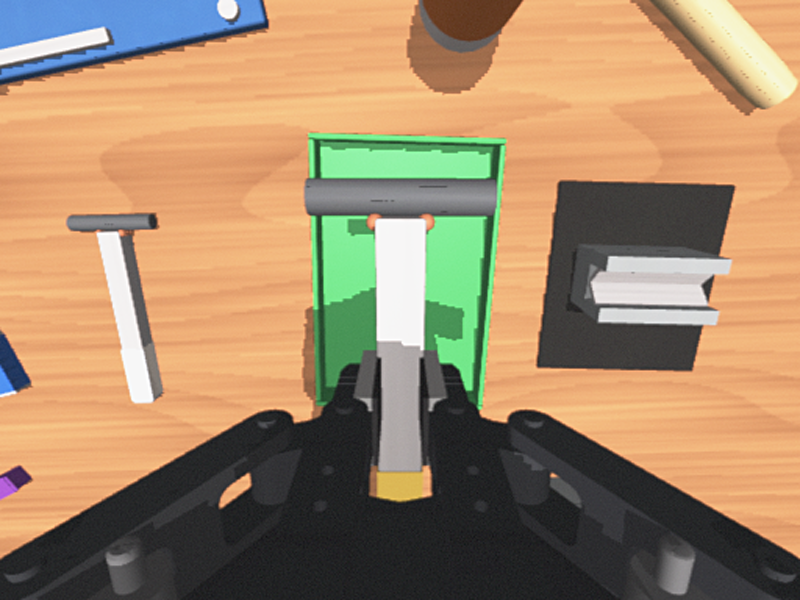

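The V-block stands on the mat with its groove up. The tray's far rim corners are (309,133) and (506,139), and the T-piece is centred over the tray.

Run:
```python
from h import *
c=pickle.load(open('pics/w8.pkl','rb'))
a=W(c,309,132.5,.03);b=W(c,506,139,.03);d=(b-a)/np.linalg.norm(b-a);n=np.array([d[1],-d[0],0]) 
print(a,b,np.linalg.norm(b-a));print('yaw',np.degrees(np.arctan2(-d[0],d[1]))%360-180, 'centre',(a+b)/2-.1*np.array([-d[1],d[0],0]))
```

```text
[ 0.57416862 -0.12104763  0.03      ] [ 0.56523854 -0.2485228   0.03      ] 0.12778757818445824
yaw -4.007224305862167 centre [ 0.46994806 -0.17779699  0.03      ]
```

>>> {"op": "step_arm", "data": {
  "rows": [
    [0,[0,0.0025,0.02],[0,0,1.6]],
    [0,[0,0.0025,0.045],[0,0,1.6]],
    [0,[0,0.0025,0.07],[0,0,1.6]],
    [0,[0,0.0025,0.095],[0,0,1.6]],
    [0,[0,0.0025,0.12],[0,0,1.6]],
    [0,[0,0.0025,0.138],[0,0,1.6]],
    [0,[0,0.0025,0.15],[0,0,1.6]],
    [0,[0,0.0025,0.158],[0,0,1.6]],
    [0,[0,0.0025,0.164],[0,0,1.6]],
    [0,[0,0.0025,0.165],[0,0,1.6]]
  ],
  "newtons": 60
}}

```text
t: 25.28
tcp_pos: [0.4759, -0.1775, 0.0174]
ee_rot: [[0.998, -0.066, -0.0], [-0.066, -0.998, 0.001], [-0.001, -0.001, -1.0]]
wrist_force: [0.5, 0.5, -3.3]
finger_gap: 0.0128
grip_force: 101.1
```

>>> {"op": "step_arm", "data": {
  "rows": [
    [0,[0,0,0.001],[0,0,0]],
    [0,[0,0,0.003],[0,0,0]],
    [0,[0,0,0.0045],[0,0,0]],
    [0,[0,0,0.006],[0,0,0]],
    [0,[0,0,0.006],[0,0,0]],
    [0,[0,0,0.006],[0,0,0]]
  ]
}}

```text
t: 25.78
tcp_pos: [0.4756, -0.1784, 0.0125]
ee_rot: [[0.998, -0.068, 0.0], [-0.068, -0.998, -0.0], [0.0, 0.0, -1.0]]
wrist_force: [0.7, 0.2, -2.8]
finger_gap: 0.0126
grip_force: 101.1
```

>>> {"op": "step_arm", "data": {
  "rows": [
    [0,[0,0,0.001],[0,0,0]],
    [0,[0,0,0.0018],[0,0,0]],
    [0,[0,0,0.0025],[0,0,0]],
    [0,[0,0,0.0025],[0,0,0]]
  ]
}}

```text
t: 26.12
tcp_pos: [0.4755, -0.1783, 0.0098]
ee_rot: [[0.998, -0.068, 0.0], [-0.068, -0.998, -0.0], [0.0, 0.0, -1.0]]
wrist_force: [0.2, 0.4, -0.3]
finger_gap: 0.0127
grip_force: 101.4
```

>>> {"op": "step_arm", "data": {
  "rows": [
    [0,[0,0,0.0004],[0,0,0]],
    [0.2,[0,0,0.0004],[0,0,0]],
    [0.4,[0,0,0],[0,0,0]],
    [0.4,[0,0,0],[0,0,0]],
    [0.4,[0,0,-0.005],[0,0,0]],
    [0.4,[0,0,-0.02],[0,0,0]],
    [0.4,[0,0,-0.05],[0,0,0]],
    [0.4,[0,0,-0.09],[0,0,0]],
    [0.4,[0,0,-0.13],[0,0,0]],
    [0.4,[0,0,-0.17],[0,0,0]]
  ]
}}

```text
t: 26.95
tcp_pos: [0.4748, -0.1781, 0.1818]
ee_rot: [[0.998, -0.068, -0.001], [-0.068, -0.998, 0.0], [-0.001, -0.0, -1.0]]
wrist_force: [0.3, -0.8, -0.4]
finger_gap: 0.0345
grip_force: 0.0
```

>>> {"op": "step_arm", "data": {
  "rows": [
    [0.4,[0,0,-0.03],[0,0,0]],
    [0.4,[0,0,-0.03],[0,0,0]],
    [0.4,[0,0,-0.03],[0,0,0]],
    [0.4,[0,0,-0.03],[0,0,0]]
  ]
}}

```text
t: 27.28
tcp_pos: [0.475, -0.1783, 0.2098]
ee_rot: [[0.998, -0.068, -0.0], [-0.068, -0.998, -0.0], [-0.0, 0.0, -1.0]]
wrist_force: [-0.6, -0.4, -0.4]
finger_gap: 0.0342
grip_force: 0.0
```

Run:
```python
from h import *
take('wrist','w9');s=r.read_state();print(s['t'],s['tcp_pos'],s['wrist_force'])
```

```text
27.3333 [ 0.47472468 -0.17817987  0.20903014] [ 0.42481366 -0.86720874 -0.22943917]
```

View pics/w9.png

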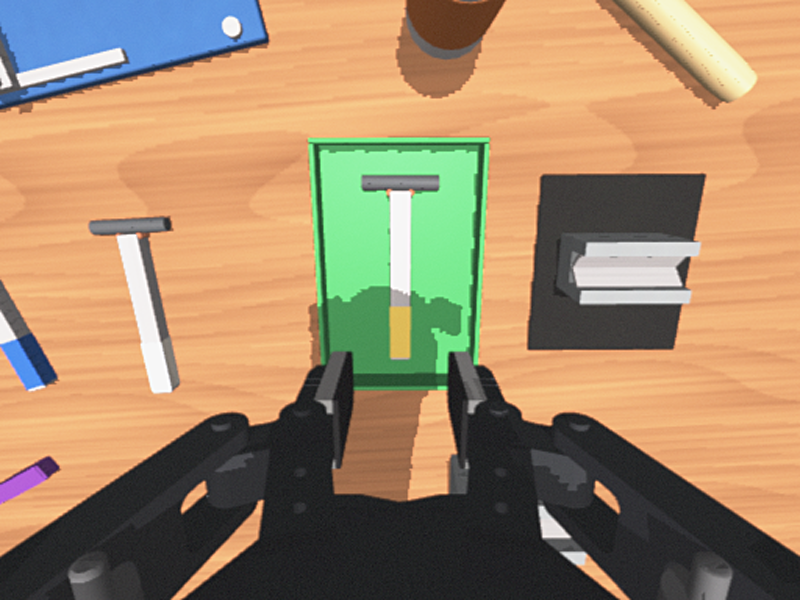

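The yellow T-piece lies flat in the tray, from (400,183) to (400,358). The block stands upright on the mat at (630,270), and the gripper is clear of everything.

```bash
python3 -c "
from cell import r
print(r.finish_job())"
```

```text
the job is handed in; nothing more can be done
None
```

The job is done and handed in at about 27 s: the V-block stands on the mat, the gauge was drawn to within about 0.3 mm of the marker (camera reading), held there for about 2.6 s and eased fully home, and the yellow T-piece lies flat in the green tray.

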